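Stand the stop post in its hidden socket under the welding grate

TASK

Set up the welding grate for the next job: take the tall stop post with the square head out of the pin rack and stand it in the socket that is clamped out of sight below the square opening of the grate. The socket is never quite central, so rest the foot of the post lightly on it, feel round until the spigot drops in, then push the post down gently but firmly through the snug last part until its shoulder is fully home, and let go. Do not force it against the iron, and leave the other posts and everything else on the bench where they are.

Things in the scene. Friction and masses are not known exactly. Their poses are not given: they have to be found in the camera images.
- stop_post_mid (a point): Stop post: loose bare-steel post, 0.36 to 0.54 kg, 155 mm tall, upright in one of the rack's three holes; the tallest there and the only one with a square head. This point is on its axis, half-way up; z up along the post, x and y square to the head's flats. From the foot up: round spigot 14 mm wide, 26 mm long; flat shoulder; round body 24 mm wide, 90 mm long; head.
- stop_post_head (a point): Middle of the stop post's square head, on the axis, 134 mm above the foot: the place to grip it, across two opposite flats. The head is 26 mm across the flats and 36 mm high, with a crown of 3 mm on top. Axes as stop_post_mid.
- stop_post_tip (a point): Foot of the stop post: centre of the end face of its spigot, which has a 1.8 mm chamfer; z up along the post. In the rack it is 9 mm above the bench, the shoulder resting on the rack's top. Fully home in the socket it is 76 mm below the grate's top.
- opening (a point): Centre of the square opening in the slotted cast-iron grate, at the grate's top face, 80 mm above the bench; z up, x and y along the opening's sides. The opening is 48 mm square, through iron 20 mm thick, in a solid panel 116 mm (x) by 120 mm (y). The post goes down through it with room to spare.
- socket_face (a point): Point 50 mm straight below the opening's centre, level with the socket's flat top: a steel block 74 mm square in the dark, clamped fast. It has one blind round bore, straight down, 15.5 mm wide and 28 mm deep, whose centre lies 5 to 9 mm from this point in any direction, new each time and not measured: it must be felt for. Axes as opening.
- grate: The grate, its frame and the socket, fixed; origin below the opening's centre, at bench level; it spans x -125 to 215, y -150 to 210 mm. In the bore the post sinks freely until its foot is about 65 mm below the grate's top; there a spring ball grips the spigot (some 20 N), and a push of up to 10 N besides its weight takes it home. Never push the post harder than 30 N.
- rack: Pin rack, a dark steel block 235 mm (x) x 64 mm (y) x 35 mm high, fixed to the bench; origin at the centre of its underside. Three holes in a row, at x = -78, 0 and 78 mm, 17 mm in diameter and 29 mm deep, hold the three posts in changing order.
- rest_post: Rest post, loose steel, in the rack: same spigot, body 28 mm in diameter, flat round head 40 mm wide; 84 mm tall with the spigot. Origin at the centre of its foot. Leave it.
- cone_post: Cone post, loose steel, in the rack: same spigot, body 24 mm, head 32 mm wide that tapers to a point; 108 mm tall with the spigot. Origin at the centre of its foot. Leave it.
- chip_hammer: Chipping hammer with a wooden handle along x, about 210 mm long, head at +x 85 mm wide, 20 mm high, lying on the grate. Origin underneath, mid-length. Leave it.
- wire_brush: Wire brush with a wooden back 240 mm long along x and 26 mm wide, 26 mm high, lying on the grate. Origin underneath its middle. Leave it.
- tee_joint: Welded T-piece, a steel plate 70 x 50 x 8 mm with an upright strip, 50 mm high in all, on the grate. Origin underneath its middle. Leave it.
- coupon: Steel coupon 90 x 40 x 8 mm lying flat on the grate. Origin underneath its middle. Leave it.
There are look-alikes about, which are no part of the job. Leave any purple or turquoise look-alike of the part that bears stop_post_mid alone.

How it is judged (in metres and radians):
On the way, in this order (a step that is already met when the one before it is completed fails the run):
1. the stop post is drawn out of the rack: its foot is above the level of the grate's top (height (world z) of stop_post_tip above 0.083 m), for 0.1 s.
2. the spigot has found the bore: the post is upright in the opening with its foot more than 54 mm below the grate's top (z of stop_post_tip in the frame of opening below -0.054 m and angle between stop_post_tip's own z axis and vertical below 0.15 rad and x of stop_post_tip in the frame of opening between -0.014 and 0.014 m and y of stop_post_tip in the frame of opening between -0.014 and 0.014 m), for 0.1 s.
At the end, for the whole second after the job is handed in: The stop post stands in the socket below the grate's square opening, fully home: its foot at least 73 mm below the grate's top (76 mm is nominal, shoulder on the socket), within 14 mm of the opening's centre along the grate's x and y, leaning less than 0.08 rad, at rest and released (z of stop_post_tip in the frame of opening below -0.073 m and angle between stop_post_tip's own z axis and vertical below 0.08 rad and x of stop_post_tip in the frame of opening between -0.014 and 0.014 m and y of stop_post_tip in the frame of opening between -0.014 and 0.014 m and linear speed of stop_post below 0.01 m/s); the robot touches nothing.
It fails at once if the post is forced: the contact forces between the stop post and the grate with its socket, the spring ball's grip included, add up to more than 70 N (contact force between stop_post and grate above 70 N).
It fails at once if another post or a bystander is moved more than 30 mm (distance of any of rest_post, cone_post, chip_hammer, wire_brush, tee_joint, coupon from where it was at the start of the episode above 0.03 m).
It fails at once if another post is drawn from the rack or tipped over (angle between any of rest_post, cone_post's own z axis and vertical above 0.4 rad).
It also fails if it takes over 72 s, if anything falls off the work surface, if the arm or the gripper's body presses on something with over 40 N, if the wrist force passes 120 N, or if a joint passes its speed limit or range.

ROBOT

A 6-joint arm with a two-finger parallel gripper is mounted at the origin on the work surface. World frame = base frame: x ahead of the robot, y to its left, z up, the work surface at z = 0. Lengths are in m, angles in degrees, forces in N, time in s.
With the tool pointing down it reaches from about 0.375 to 0.925 m from the base axis. Payload 5.7 kg.
Tool frame: the origin (TCP) lies at the very end of the fingers, on their centre line; the grasp point (between the pads) lies 19 mm behind it; z points along the fingers, y is the direction in which the jaws open and shut (so a half turn about z gives the same grasp; the last joint's range is limited). The gripper opens to 85 mm and grips with 20 to 120 N. Pads are 22 mm wide; open, the fingers measure 114 mm over their backs; the gripper's body (76 mm by 85 mm) begins 54 mm behind the grasp point. The pads swing forward as they close: fully open they stand 13 mm farther back than shut.
Start: joints at [60.212, 20.558, 86.54, -0, 72.909, -6.595], TCP at [0.236, 0.551, 0.231] pointing down, gripper open.
Joint ranges: [-170.27, 170.27], [-57.76, 135], [12.27, 136.19], [-55.21, 235.2], [11.17, 155.16], [-170.74, 170.74]. Speed limits (degrees/s): [136.94, 136.94, 180, 180, 180, 180].

INTERFACE

Orientations are given as [roll, pitch, yaw] about the fixed x, y, z axes, in that order (R = Rz(yaw) Ry(pitch) Rx(roll)).
In Python, from station import sense, capture, calibration, env gives the robot as it stands. The module is installed in compiled form; this text tells all that it offers.
- The arm moves only by the shell command python3 -m inch 'ROWS' [FORCE]. ROWS is JSON, a list of rows, each an object of numbers: "jaw": the closure, from 0 (fully open) to 1 (shut); "dx", "dy", "dz": the shift along the tool's x, y, z in m; "rx", "ry", "rz": the turn, a rotation vector about the tool's x, y, z in rad. A call has exactly 5 rows; each row shifts and turns the commanded pose from where the row before left it, along the tool's axes as they then stand; what a row does not reach is not made up. A row lasts 1/12 s, in which the tool goes at most 41.7 mm and 7.16 degrees, less where a joint would pass 70% of its speed; a pose out of reach is approached as far as the arm can. A call with a gripper value outside its range is refused whole. The fingers move at their own pace and stop on an object; FORCE is the grip in N (left out, the last holds). Time passes only in rows, so rows that do not move let the fingers close, or fill a call up. It gives the time, the measured TCP pose, the force and the opening at its end, in the units of the state.
- sense(): the state, without advancing time (a new reading comes with each control period).
- capture(name): name is "scene" or "top" or "wrist"; returns (picture, depth): 384x512x3 uint8, red, green, blue; 384x512 float32, m along the optical axis (not along the pixel's ray), 0 where there is no reading.
- calibration(name): a dict with "camera_matrix" (3x3 intrinsics, pixels), "R" (3x3) and "t" (3): a world point X has camera coordinates R X + t; the wrist camera has in their place "hand_eye" (4x4, takes a point from camera to tool coordinates, whose origin is the TCP and whose axes are the flange's). Camera axes: x right, y down, z forward; pixel columns grow to the right and rows downward; lengths in m; the calibration is good to about 2 mm. The wrist camera is an equidistant fisheye: a pixel r from the principal point sees the ray r / f radians off the axis. A picture is of the moment at which its call begins: read the wrist's pose just before it. calibration takes no time and is no camera call.
- env.job_done(): hands the job in, once; it reports no verdict.
The state is a dict: "clock": time; "joint_pos": joint angles; "qvel": joint speeds; "joint_efforts": joint torques, N m; "eef_pos": TCP position; "eef_rot": TCP orientation; "contact_force": force on the tool from outside, world axes, zero at the start; "ft_torque": the same for the moment, N m; "opening": opening from 0.0 (shut) to 1.0 (fully open).
Only numpy, scipy, OpenCV 4.12 (cv2) and the standard library are available. Lean on these libraries where they do the work, as an engineer would, in place of code of your own. Each camera call takes 0.05 s, during which the arm holds its last target.

## Working session

There is one attempt and no reset: what is moved stays moved. The work goes in short steps, Python scripts to look and compute and a shell command to move; the robot and the scene stay as the last step left them, time stands still between calls to the robot, and variables do not carry over. Pictures are saved under pics/ and viewed, and the job is handed in when it is done.

```bash
mkdir -p pics; ls
python3 - <<'E'
from station import sense,capture,calibration
import cv2,numpy as np
print(sense())
for n in ["scene","top"]:
    p,d=capture(n); cv2.imwrite(f"pics/{n}0.png",p[:,:,::-1]); np.savez(f"pics/{n}0.npz",p=p,d=d)
    c=calibration(n); print(n,c)
print(calibration("wrist"))
E
```

```text
pics
{'clock': 0.0, 'joint_pos': array([ 6.02144113e+01,  2.05965241e+01,  8.65989153e+01,  1.19292589e-03,
        7.29107390e+01, -6.59540114e+00]), 'qvel': array([-0.0391141 , -0.00051996,  0.07488459, -0.02353161,  0.04946622,
       -0.02843472]), 'joint_efforts': array([-1.63549528e-03, -5.27622342e+01, -2.78619397e+01, -9.95956589e-05,
        1.31639981e-02,  1.70044109e-05]), 'eef_pos': array([0.23593148, 0.55091487, 0.23046875]), 'eef_rot': array([-1.79894655e+02, -1.33274318e-02,  1.56809449e+02]), 'contact_force': array([ 0.26722843, -0.74305483, -0.28271992]), 'ft_torque': array([-0.01071453, -0.0447392 , -0.00074367]), 'opening': 0.9985779842460991}
scene {'camera_matrix': array([[439.16877324,   0.        , 257.29657123],
       [  0.        , 439.16877324, 187.83168976],
       [  0.        ,   0.        ,   1.        ]]), 'R': array([[ 0.68174039,  0.73157228,  0.00566055],
       [ 0.40613052, -0.37200823, -0.83466633],
       [-0.60851298,  0.57132467, -0.55072686]]), 't': array([-0.35725088, -0.12499606,  1.533673  ])}
top {'camera_matrix': array([[479.53629198,  
[... 198 characters left out ...]
      [-9.97926137e-01, -1.61663142e-02, -6.23063016e-02],
       [ 6.22923187e-02,  1.36754445e-03, -9.98057011e-01]]), 't': array([-0.01946035,  0.54402003,  1.4042441 ])}
{'camera_matrix': array([[297.31863964,   0.        , 256.18765073],
       [  0.        , 297.31863964, 190.79863454],
       [  0.        ,   0.        ,   1.        ]]), 'hand_eye': array([[-2.52968147e-05, -9.51849487e-01, -3.06565741e-01,
         7.86213345e-02],
       [ 9.99999869e-01,  1.32376817e-04, -4.93530740e-04,
        -1.29911249e-03],
       [ 5.10349179e-04, -3.06565713e-01,  9.51849359e-01,
        -1.42613375e-01],
       [ 0.00000000e+00,  0.00000000e+00,  0.00000000e+00,
         1.00000000e+00]])}
```

View pics/scene0.png

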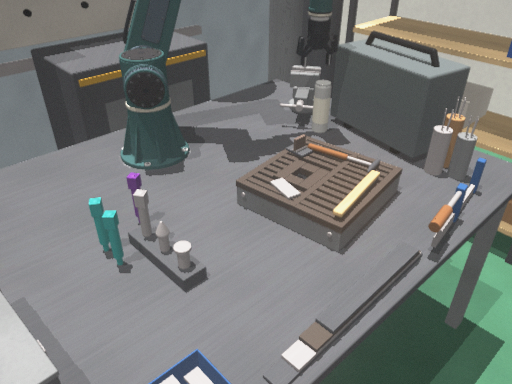

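View pics/top0.png

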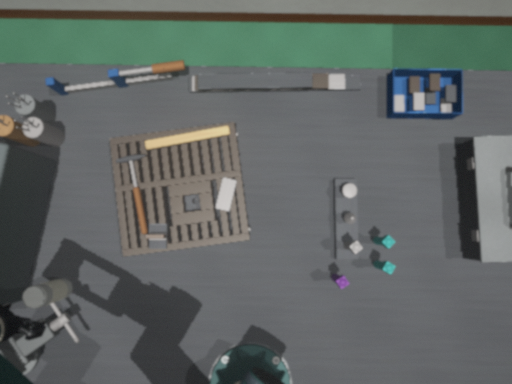

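The scene shows the rack at about (165,255), with a tall grey post, a cone post and a flat round post in it. The purple and turquoise look-alikes stand beside it, and the grate opening is at about (303,173). Next I'll look at enlarged crops.

Run:
```python
import cv2,numpy as np
a=cv2.imread("pics/scene0.png"); b=cv2.imread("pics/top0.png")
cv2.imwrite("pics/c1.png",cv2.resize(a[160:300,80:220],(700,700),interpolation=cv2.INTER_CUBIC)[:600])
x=cv2.resize(b[170:295,310:410],None,fx=4.8,fy=4.8,interpolation=cv2.INTER_CUBIC)
cv2.imwrite("pics/c2.png",x)
x=cv2.resize(b[115:265,100:260],None,fx=4,fy=4,interpolation=cv2.INTER_CUBIC)
cv2.imwrite("pics/c3.png",x)
```

```text
(no output)
```

View pics/c1.png

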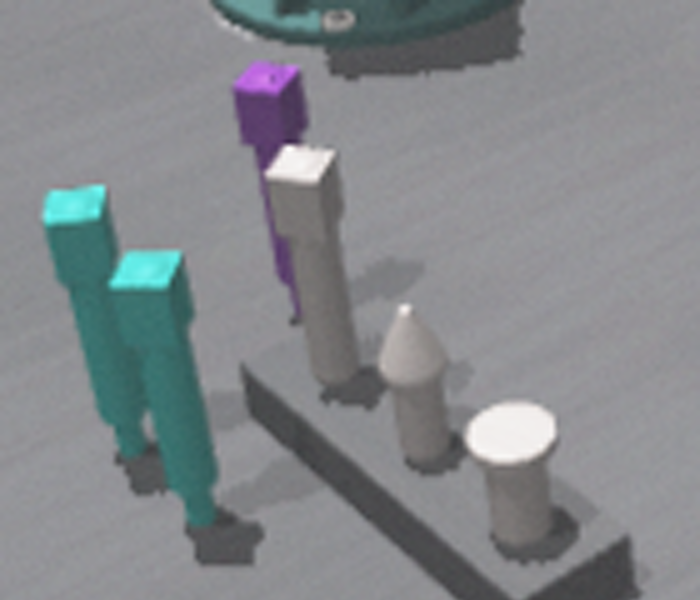

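View pics/c2.png

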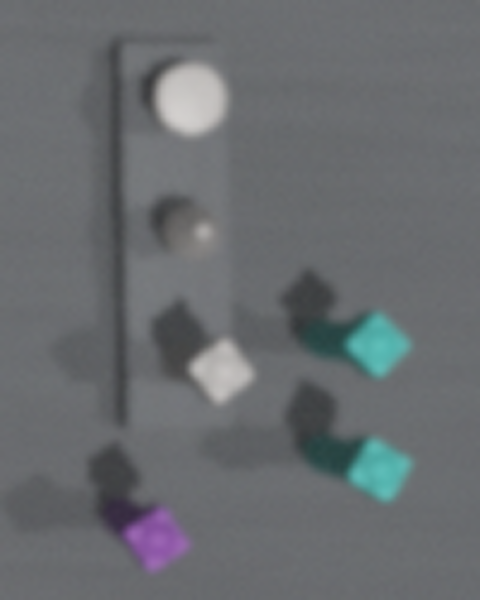

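View pics/c3.png

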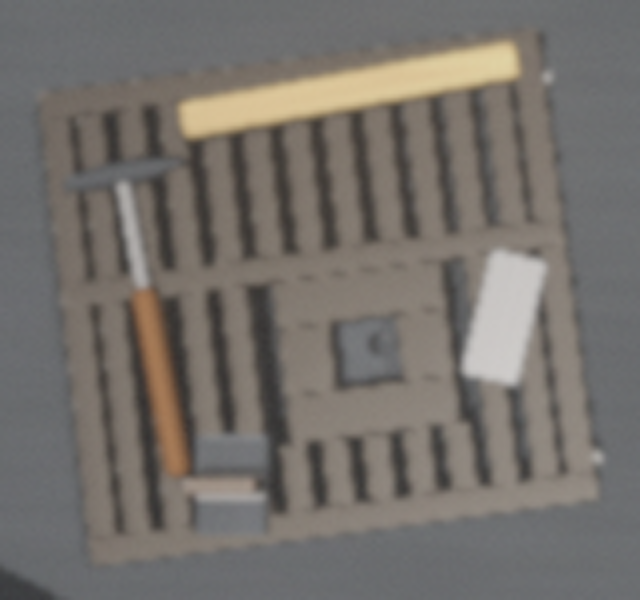

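Candidates for the post, in scene-image pixels:
- grey square-head post in the rack, (140,192)
- purple look-alike, (134,180)
- turquoise look-alikes, (96,202) and (110,215)
- cone post, (162,228)
- rest post, (183,247)

I choose the grey one. It is bare steel, stands in the rack, is the tallest there, and the crop shows its square head. The top crop also shows a dark spot at about (378,345) in the opening, which could be the bore.

```bash
cat > h.py <<'E'
import numpy as np
from station import calibration
def pix2z(cam,u,v,z):
    c=calibration(cam);K,R,t=c["camera_matrix"],np.array(c["R"]),np.array(c["t"])
    d=R.T@np.linalg.solve(K,[u,v,1.]);o=-R.T@t
    return o+d*(z-o[2])/d[2]
def depthpt(cam,u,v,D):
    c=calibration(cam);K,R,t=c["camera_matrix"],np.array(c["R"]),np.array(c["t"])
    return R.T@(np.linalg.solve(K,[u,v,1.])*D[int(round(v)),int(round(u))]-t)
E
python3 - <<'E'
from h import *
D=np.load("pics/top0.npz")["d"];S=np.load("pics/scene0.npz")["d"]
c2=lambda x,y:(310-.4+x/4.8,170-.4+y/4.8)
c3=lambda x,y:(100-.4+x/4,115-.4+y/4)
for n,p,z in [("head",(222,370),.164),("hT",(232,336),.164),("hR",(258,370),.164),("hB",(220,405),.164),("hL",(187,371),.164),("cone",(203,230),.117),("rest",(191,98),.093)]:
    u,v=c2(*p); print(n,u,v,pix2z("top",u,v,z).round(4),depthpt("top",u,v,D).round(4))
print("scene head",pix2z("scene",80+303/5,160+163/5,.164).round(4),depthpt("scene",80+303/5,160+163/5,S).round(4))
for n,p,z in [("oTL",(335,323),.08),("oTR",(399,317),.08),("oBR",(404,378),.08),("oBL",(339,386),.08),("bore",(379,346),.03),("gTL",(40,95),.08),("gTR",(538,32),.08),("gBR",(600,495),.08),("gBL",(93,565),.08)]:
    u,v=c3(*p); print(n,u,v,pix2z("top",u,v,z).round(4),depthpt("top",u,v,D).round(4))
for y in range(322,392,8):
    print([ (depthpt("top",*c3(x,y),D)[2]*1000).round() for x in range(330,412,8)])
E
```

```text
head 355.85 246.68333333333334 [ 0.409 -0.277  0.164] [ 0.409  -0.2765  0.1664]
hT 357.93333333333334 239.6 [ 0.4277 -0.2825  0.164 ] [ 0.424  -0.3177 -0.0018]
hR 363.35 246.68333333333334 [ 0.4093 -0.2968  0.164 ] [ 0.4032 -0.3342 -0.003 ]
hB 355.43333333333334 253.975 [ 0.3898 -0.276   0.164 ] [ 0.3831 -0.3026  0.0356]
hL 348.55833333333334 246.89166666666665 [ 0.4081 -0.2578  0.164 ] [ 0.4076 -0.2601  0.1519]
cone 351.8916666666667 217.51666666666665 [ 0.4868 -0.2757  0.117 ] [ 0.4869 -0.2764  0.1135]
rest 349.3916666666667 190.01666666666665 [ 0.5644 -0.2732  0.093 ] [ 0.5646 -0.2735  0.091 ]
scene head [ 0.4185 -0.2772  0.164 ] [ 0.4182 -0.277   0.1638]
oTL 183.35 195.35 [0.5427 0.1945 0.08  ] [0.5427 0.1945 0.0801]
oTR 199.35 193.85 [0.5477 0.1493 0.08  ] [0.5476 0.149  0.0824]
oBR 200.6 209.1 [0.5046 0.1448 0.08  ] [0.5045 0.1446 0.0817]
oBL 184.35 211.1 [0.4982 0.1906 0.08  ] [0.4986 0.1925 0.0672]
bore 194.35 201.1 [0.5295 0.1695 0.03  ] [ 0.5312  0.1735 -0.0014]
gTL 109.6 138.35 [0.7023 0.4092 0.08  ] [0.702  0.4087 0.0815]
gTR 234.1 122.6 [0.7535 0.0547 0.08  ] [ 0.7713  0
[... 1230 characters left out ...]
loat64(35.0), np.float64(30.0), np.float64(27.0), np.float64(27.0), np.float64(79.0), np.float64(84.0)]
[np.float64(85.0), np.float64(33.0), np.float64(35.0), np.float64(33.0), np.float64(26.0), np.float64(31.0), np.float64(32.0), np.float64(29.0), np.float64(29.0), np.float64(79.0), np.float64(83.0)]
[np.float64(83.0), np.float64(31.0), np.float64(33.0), np.float64(32.0), np.float64(27.0), np.float64(26.0), np.float64(31.0), np.float64(35.0), np.float64(28.0), np.float64(33.0), np.float64(80.0)]
[np.float64(85.0), np.float64(67.0), np.float64(25.0), np.float64(27.0), np.float64(29.0), np.float64(75.0), np.float64(79.0), np.float64(82.0), np.float64(79.0), np.float64(83.0), np.float64(81.0)]
```

Run:
```python
from h import *
D=np.load("pics/top0.npz")["d"];S=np.load("pics/scene0.npz")["d"]
c2=lambda x,y:(310-.4+x/4.8,170-.4+y/4.8)
for n,p in [("purple",(155,538)),("tq1",(378,345)),("tq2",(378,470)),("stop",(222,370)),("rackTR",(228,40)),("rackL",(125,40)),("rackBL",(125,425))]:
    print(n,depthpt("top",*c2(*p),D).round(4))
c1=lambda x,y:(80+x/5-.4,160+y/5-.4)
for n,p in [("purple",(268,75)),("tq1",(75,205)),("tq2",(148,268)),("stop",(304,163)),("cone",(405,312)),("rest",(512,432))]:
    print(n,depthpt("scene",*c1(*p),S).round(4))
# stop head top mask in top view
P=np.load("pics/top0.npz")["p"]
import itertools
us,vs=np.meshgrid(np.arange(340,372),np.arange(232,262))
pts=np.array([depthpt("top",u,v,D) for u,v in zip(us.ravel(),vs.ravel())])
m=pts[:,2]>.15; q=pts[m]; print(m.sum(),np.median(q,0),q.mean(0),q.min(0),q.max(0))
import cv2
print(cv2.minAreaRect((q[:,:2]*1000).astype(np.float32)))
```

```text
purple [ 0.316  -0.242   0.1567]
tq1 [ 0.4237 -0.3662  0.1515]
tq2 [ 0.3551 -0.3648  0.1564]
stop [ 0.409  -0.2765  0.1664]
rackTR [ 6.088e-01 -3.142e-01  2.000e-04]
rackL [ 0.6076 -0.2495  0.0013]
rackBL [ 0.3702 -0.2451  0.0363]
purple [ 0.3247 -0.2442  0.1571]
tq1 [ 0.3631 -0.3667  0.1549]
tq2 [ 0.432  -0.3654  0.1557]
stop [ 0.4163 -0.2764  0.1637]
cone [ 0.4907 -0.2749  0.117 ]
rest [ 0.568  -0.2719  0.092 ]
111 [ 0.40821735 -0.27513234  0.16195653] [ 0.41043588 -0.26376572  0.21883392] [ 0.39212649 -0.2924468   0.15087103] [ 0.45573383 -0.01258336  1.43540458]
((422.91107177734375, -151.57516479492188), (283.7879638671875, 32.38166427612305), 83.22264862060547)
```

```bash
python3 -m inch '[{"jaw":0,"dx":-0.032,"dy":-0.018},{"jaw":0,"dx":-0.032,"dy":-0.018},{"jaw":0,"dx":-0.032,"dy":-0.018},{"jaw":0,"dx":-0.032,"dy":-0.018},{"jaw":0,"dx":-0.032,"dy":-0.018}]' 40; python3 -m inch '[{"jaw":0,"dx":-0.032,"dy":-0.018},{"jaw":0,"dx":-0.032,"dy":-0.018},{"jaw":0,"dx":-0.032,"dy":-0.018},{"jaw":0,"dx":-0.032,"dy":-0.018},{"jaw":0,"dx":-0.032,"dy":-0.018}]'; python3 -m inch '[{"jaw":0,"dx":-0.033,"dy":-0.018},{"jaw":0,"dx":-0.033,"dy":-0.018},{"jaw":0,"dx":-0.033,"dy":-0.018},{"jaw":0,"dx":-0.033,"dy":-0.018},{"jaw":0,"dx":-0.033,"dy":-0.018}]'; python3 -m inch '[{"jaw":0,"rz":0.09,"dz":0.016},{"jaw":0,"rz":0.09,"dz":0.016},{"jaw":0,"rz":0.09,"dz":0.016},{"jaw":0,"rz":0.09,"dz":0.016},{"jaw":0,"rz":0.09,"dz":0.016}]'
```

```text
invalid input
invalid input
invalid input
invalid input
```

```bash
python3 -m inch '[{"jaw":0.0,"dx":-0.032,"dy":-0.018,"dz":0,"rx":0,"ry":0,"rz":0},{"jaw":0.0,"dx":-0.032,"dy":-0.018,"dz":0,"rx":0,"ry":0,"rz":0},{"jaw":0.0,"dx":-0.032,"dy":-0.018,"dz":0,"rx":0,"ry":0,"rz":0},{"jaw":0.0,"dx":-0.032,"dy":-0.018,"dz":0,"rx":0,"ry":0,"rz":0},{"jaw":0.0,"dx":-0.032,"dy":-0.018,"dz":0,"rx":0,"ry":0,"rz":0}]' 40
```

```text
clock: 0.52
eef_pos: [0.3483, 0.4042, 0.2309]
eef_rot: [-180.0, -0.0, 156.8]
contact_force: [0.1, 0.7, -0.3]
opening: 1.001
```

```bash
python3 -m inch '[{"jaw":0,"dx":-0.032,"dy":-0.018,"dz":0,"rx":0,"ry":0,"rz":0},{"jaw":0,"dx":-0.032,"dy":-0.018,"dz":0,"rx":0,"ry":0,"rz":0},{"jaw":0,"dx":-0.032,"dy":-0.018,"dz":0,"rx":0,"ry":0,"rz":0},{"jaw":0,"dx":-0.032,"dy":-0.018,"dz":0,"rx":0,"ry":0,"rz":0},{"jaw":0,"dx":-0.032,"dy":-0.018,"dz":0,"rx":0,"ry":0,"rz":0}]'; python3 -m inch '[{"jaw":0,"dx":-0.033,"dy":-0.018,"dz":0,"rx":0,"ry":0,"rz":0},{"jaw":0,"dx":-0.033,"dy":-0.018,"dz":0,"rx":0,"ry":0,"rz":0},{"jaw":0,"dx":-0.033,"dy":-0.018,"dz":0,"rx":0,"ry":0,"rz":0},{"jaw":0,"dx":-0.033,"dy":-0.018,"dz":0,"rx":0,"ry":0,"rz":0},{"jaw":0,"dx":-0.033,"dy":-0.018,"dz":0,"rx":0,"ry":0,"rz":0}]'; python3 -m inch '[{"jaw":0,"dx":0,"dy":0,"dz":0.016,"rx":0,"ry":0,"rz":0.09},{"jaw":0,"dx":0,"dy":0,"dz":0.016,"rx":0,"ry":0,"rz":0.09},{"jaw":0,"dx":0,"dy":0,"dz":0.016,"rx":0,"ry":0,"rz":0.09},{"jaw":0,"dx":0,"dy":0,"dz":0.016,"rx":0,"ry":0,"rz":0.09},{"jaw":0,"dx":0,"dy":0,"dz":0.016,"rx":0,"ry":0,"rz":0.09}]'
cat >> h.py <<'E'
from scipy.spatial.transform import Rotation as Ro
def wcam(st):
    H=np.array(calibration("wrist")["hand_eye"]);T=np.eye(4)
    T[:3,:3]=Ro.from_euler("xyz",st["eef_rot"],degrees=True).as_matrix();T[:3,3]=st["eef_pos"]
    return T@H
def wray(u,v):
    K=np.array(calibration("wrist")["camera_matrix"]);x=(u-K[0,2])/K[0,0];y=(v-K[1,2])/K[1,1];r=np.hypot(x,y)
    return np.array([x/r*np.sin(r),y/r*np.sin(r),np.cos(r)]) if r>0 else np.array([0,0,1.])
def wpix2z(T,u,v,z):
    d=T[:3,:3]@wray(u,v);o=T[:3,3];return o+d*(z-o[2])/d[2]
def wdepth(T,u,v,D):
    d=wray(u,v);d=d/d[2]*D[int(round(v)),int(round(u))];return T[:3,:3]@d+T[:3,3]
def wproj(T,X):
    K=np.array(calibration("wrist")["camera_matrix"]);p=T[:3,:3].T@(np.asarray(X)-T[:3,3]);h=np.hypot(p[0],p[1]);th=np.arctan2(h,p[2])
    return K[0,2]+K[0,0]*th*p[0]/h,K[1,2]+K[1,1]*th*p[1]/h
def shot(tag):
    import cv2,pickle
    from station import sense,capture
    st=sense();p,d=capture("wrist");cv2.imwrite(f"pics/{tag}.png",p[:,:,::-1]);T=wcam(st)
    np.savez(f"pics/{tag}.npz",p=p,d=d,T=T);return st,p,d,T
E
python3 - <<'E'
from h import *
import cv2
st,p,d,T=shot("w1");print(st["eef_pos"],st["eef_rot"],T[:3,3])
u,v=wproj(T,[.523,.17,.08]);print(u,v)
u,v=int(u),int(v);c=p[max(0,v-60):v+60,max(0,u-60):u+60,::-1];cv2.imwrite("pics/w1c.png",cv2.resize(c,None,fx=5,fy=5,interpolation=cv2.INTER_CUBIC));print(max(0,u-60),max(0,v-60))
E
```

```text
clock: 0.93
eef_pos: [0.4601, 0.2583, 0.2311]
eef_rot: [-180.0, -0.0, 156.8]
contact_force: [0.6, 1.1, 0.1]
opening: 0.999
clock: 1.35
eef_pos: [0.5763, 0.1106, 0.2309]
eef_rot: [-180.0, -0.0, 156.8]
contact_force: [-0.4, 1.1, -1.1]
opening: 1.004
clock: 1.77
eef_pos: [0.5754, 0.112, 0.1501]
eef_rot: [-180.0, -0.0, 130.7]
contact_force: [0.7, 0.3, 0.4]
opening: 1.001
[0.57542135 0.1120132  0.15012003] [-1.79955865e+02 -2.71031559e-02  1.30745076e+02] [0.52373762 0.17041636 0.2927699 ]
255.43163801034552 97.98863039340205
195 37
```

View pics/w1.png

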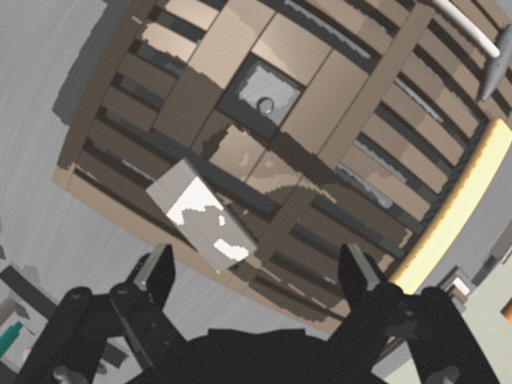

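View pics/w1c.png

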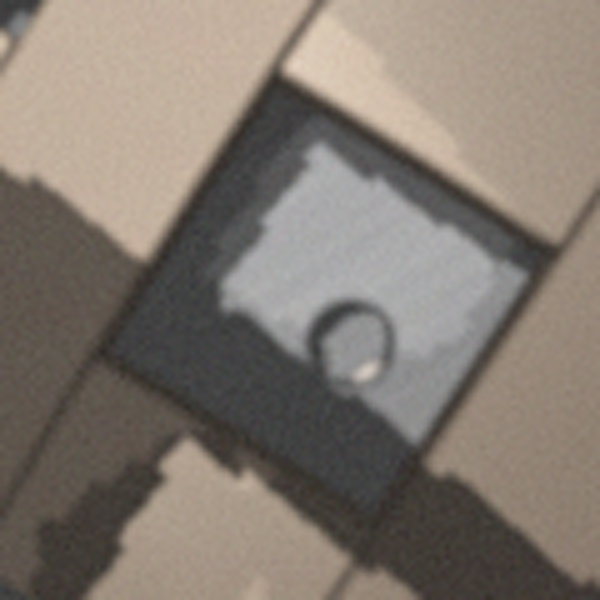

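The wrist view shows the opening near (263,92), with the bore as a dark ring at about (265,105). In the crop the ring is at (350,342) and the opening's corners are near (278,75), (555,248), (372,518) and (103,350).

Run:
```python
from h import *
z=np.load("pics/w1.npz");T=z["T"];D=z["d"]
f=lambda x,y:(195+x/5-.4,37+y/5-.4)
C=np.array([wpix2z(T,*f(*p),.08) for p in [(278,75),(555,248),(372,518),(103,350)]]);print(C.round(4));c=C.mean(0);print("c",c.round(4))
print("sides",np.linalg.norm(np.roll(C,-1,0)-C,axis=1).round(4))
e=C[1]-C[0];print("angles",[np.degrees(np.arctan2(*(np.roll(C,-1,0)-C)[i][[1,0]])).round(1) for i in range(4)])
b=wpix2z(T,*f(350,342),.03);print("bore",b.round(4),(b-c).round(4), np.linalg.norm((b-c)[:2]))
print([wdepth(T,*f(*p),D).round(3).tolist() for p in [(350,342),(400,250),(270,250),(200,100),(500,150)]])
```

```text
[[0.4984 0.193  0.08  ]
 [0.5439 0.2001 0.08  ]
 [0.5502 0.1533 0.08  ]
 [0.5051 0.1469 0.08  ]]
c [0.5244 0.1733 0.08  ]
sides [0.0461 0.0472 0.0456 0.0465]
angles [np.float64(8.8), np.float64(-82.3), np.float64(-171.9), np.float64(98.3)]
bore [0.5329 0.1704 0.03  ] [ 0.0085 -0.0029 -0.05  ] 0.00898409536918878
[[0.534, 0.17, 0.002], [0.529, 0.188, 0.03], [0.512, 0.174, 0.029], [0.492, 0.183, 0.08], [0.529, 0.205, 0.081]]
```

```bash
python3 -m inch '[{"jaw":0,"dx":-0.018,"dy":-0.025,"dz":-0.02,"rx":0,"ry":0,"rz":0},{"jaw":0,"dx":-0.018,"dy":-0.025,"dz":-0.02,"rx":0,"ry":0,"rz":0},{"jaw":0,"dx":-0.018,"dy":-0.025,"dz":-0.02,"rx":0,"ry":0,"rz":0},{"jaw":0,"dx":-0.018,"dy":-0.025,"dz":-0.02,"rx":0,"ry":0,"rz":0},{"jaw":0,"dx":-0.018,"dy":-0.025,"dz":-0.02,"rx":0,"ry":0,"rz":0}]';python3 -m inch '[{"jaw":0,"dx":-0.018,"dy":-0.025,"dz":0,"rx":0,"ry":0,"rz":0},{"jaw":0,"dx":-0.018,"dy":-0.025,"dz":0,"rx":0,"ry":0,"rz":0},{"jaw":0,"dx":-0.018,"dy":-0.025,"dz":0,"rx":0,"ry":0,"rz":0},{"jaw":0,"dx":-0.018,"dy":-0.025,"dz":0,"rx":0,"ry":0,"rz":0},{"jaw":0,"dx":-0.018,"dy":-0.025,"dz":0,"rx":0,"ry":0,"rz":0}]';python3 -m inch '[{"jaw":0,"dx":-0.018,"dy":-0.025,"dz":0,"rx":0,"ry":0,"rz":0},{"jaw":0,"dx":-0.018,"dy":-0.025,"dz":0,"rx":0,"ry":0,"rz":0},{"jaw":0,"dx":-0.018,"dy":-0.025,"dz":0,"rx":0,"ry":0,"rz":0},{"jaw":0,"dx":-0.018,"dy":-0.025,"dz":0,"rx":0,"ry":0,"rz":0},{"jaw":0,"dx":-0.018,"dy":-0.025,"dz":0,"rx":0,"ry":0,"rz":0}]'
python3 - <<'E'
from h import *
import cv2
st,p,d,T=shot("w2");print(st["eef_pos"],st["eef_rot"],T[:3,3])
u,v=wproj(T,[.409,-.277,.164]);print(u,v)
u,v=int(u),int(v);x0,y0=max(0,u-50),max(0,v-50);c=p[y0:v+50,x0:u+50,::-1];cv2.imwrite("pics/w2c.png",cv2.resize(c,None,fx=6,fy=6,interpolation=cv2.INTER_CUBIC));print(x0,y0)
E
```

```text
clock: 2.23
eef_pos: [0.5397, -0.0387, 0.2524]
eef_rot: [-180.0, -0.0, 131.2]
contact_force: [0.5, -0.0, 1.3]
opening: 1.0
clock: 2.65
eef_pos: [0.5046, -0.1889, 0.2518]
eef_rot: [180.0, 0.0, 131.2]
contact_force: [-0.1, -0.4, -0.1]
opening: 1.003
clock: 3.07
eef_pos: [0.4693, -0.3388, 0.2517]
eef_rot: [-180.0, -0.0, 131.1]
contact_force: [1.1, -0.3, 0.5]
opening: 1.0
[ 0.46934956 -0.3388153   0.25165416] [-1.79998762e+02 -1.12339240e-02  1.31145953e+02] [ 0.41713981 -0.28081097  0.39427864]
251.61671048108863 87.53227388689179
201 37
```

View pics/w2.png

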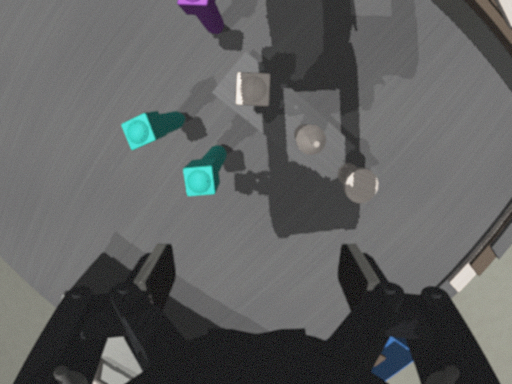

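View pics/w2c.png

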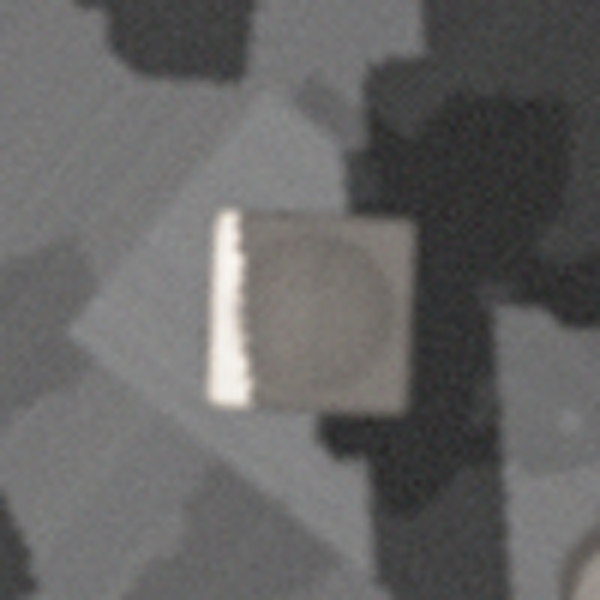

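The wrist view shows the grey square head at (254,89), nearly aligned with the tool. The cone post is at (311,139), the rest post at (361,186), the purple look-alike at (200,5) and the turquoise ones at (139,131) and (199,179).

Run:
```python
from h import *
z=np.load("pics/w2.npz");T=z["T"];D=z["d"]
f=lambda x,y:(201+x/6-.4,37+y/6-.4)
C=np.array([wpix2z(T,*f(*p),.161) for p in [(214,210),(418,217),(411,412),(207,405)]]);print(C.round(4));c=C.mean(0);print("c",c.round(4))
print("sides",np.linalg.norm(np.roll(C,-1,0)-C,axis=1).round(4))
print("angles",[np.degrees(np.arctan2(*(np.roll(C,-1,0)-C)[i][[1,0]])).round(1) for i in range(4)])
print("cone",wpix2z(T,317,144,.117).round(4),"rest",wpix2z(T,362,186,.093).round(4))
print([wdepth(T,*f(*p),D).round(3).tolist() for p in [(310,312),(390,390)]])
R=T[:3,:3]@np.array(calibration("wrist")["hand_eye"])[:3,:3].T
d=c-np.array([ 0.46934956,-0.3388153,0.25165416]);d[2]=.124-.25165
print("tool delta to TCP z .124",(R.T@d).round(4))
```

```text
[[ 0.3917 -0.2751  0.161 ]
 [ 0.412  -0.2587  0.161 ]
 [ 0.4282 -0.2785  0.161 ]
 [ 0.4077 -0.2951  0.161 ]]
c [ 0.4099 -0.2769  0.161 ]
sides [0.0261 0.0256 0.0264 0.0256]
angles [np.float64(39.0), np.float64(-50.7), np.float64(-141.0), np.float64(128.8)]
cone [ 0.4886 -0.2748  0.117 ] rest [ 0.5653 -0.2728  0.093 ]
[[0.41, -0.277, 0.164], [0.424, -0.278, 0.161]]
tool delta to TCP z .124 [ 0.0857 -0.004   0.1277]
```

```bash
python3 -m inch '[{"jaw":0,"dx":0.0286,"dy":-0.0013,"dz":0,"rx":0,"ry":0,"rz":0},{"jaw":0,"dx":0.0286,"dy":-0.0013,"dz":0,"rx":0,"ry":0,"rz":0},{"jaw":0,"dx":0.0286,"dy":-0.0014,"dz":0,"rx":0,"ry":0,"rz":0},{"jaw":0,"dx":0,"dy":0,"dz":0.02,"rx":0,"ry":0,"rz":0.037},{"jaw":0,"dx":0,"dy":0,"dz":0.02,"rx":0,"ry":0,"rz":0}]'
python3 - <<'E'
from h import *
import cv2
st,p,d,T=shot("w3");print(st["eef_pos"],st["eef_rot"],T[:3,3],st["joint_pos"])
for z in(.161,):
  a=np.radians(39)
  for k in range(4):
    b=a+np.pi/4+k*np.pi/2
    print([round(float(x)) for x in wproj(T,[.4099+.0184*np.cos(b),-.2769+.0184*np.sin(b),z])])
E
```

```text
clock: 3.53
eef_pos: [0.4103, -0.2746, 0.2124]
eef_rot: [180.0, 0.1, 128.9]
contact_force: [-0.1, -0.5, -0.4]
opening: 1.002
[ 0.4102887  -0.27463482  0.21240034] [1.79979030e+02 1.49949898e-01 1.28935124e+02] [ 0.36010299 -0.21440007  0.35481255] [-4.18165013e+01  1.28667350e+01  1.00855204e+02 -3.71967342e-03
  6.61266906e+01 -8.07501515e+01]
[274, 196]
[237, 196]
[238, 230]
[274, 230]
```

View pics/w3.png

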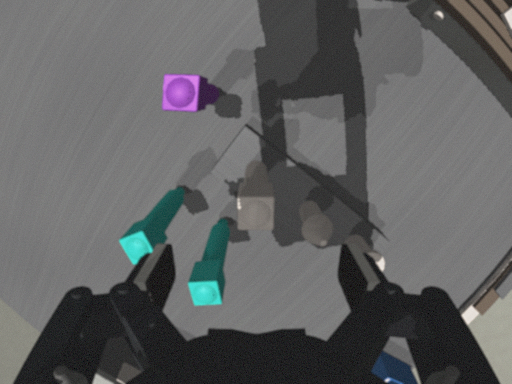

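```bash
python3 -m inch '[{"jaw":0,"dx":-0.0015,"dy":-0.0018,"dz":0.018,"rx":0,"ry":0,"rz":0},{"jaw":0,"dx":0,"dy":0,"dz":0.018,"rx":0,"ry":0,"rz":0},{"jaw":0,"dx":0,"dy":0,"dz":0.018,"rx":0,"ry":0,"rz":0},{"jaw":0,"dx":0,"dy":0,"dz":0.018,"rx":0,"ry":0,"rz":0},{"jaw":0,"dx":0,"dy":0,"dz":0.018,"rx":0,"ry":0,"rz":0}]'; python3 -m inch '[{"jaw":0,"dx":0,"dy":0,"dz":0,"rx":0,"ry":0,"rz":0},{"jaw":0,"dx":0,"dy":0,"dz":0,"rx":0,"ry":0,"rz":0},{"jaw":0.3,"dx":0,"dy":0,"dz":0,"rx":0,"ry":0,"rz":0},{"jaw":0.5,"dx":0,"dy":0,"dz":0,"rx":0,"ry":0,"rz":0},{"jaw":0.5,"dx":0,"dy":0,"dz":0,"rx":0,"ry":0,"rz":0}]' 40
python3 - <<'E'
from h import *
st,p,d,T=shot("w4");print(st["eef_pos"],st["eef_rot"],st["contact_force"],st["opening"])
E
```

```text
clock: 4.0
eef_pos: [0.4106, -0.2779, 0.1212]
eef_rot: [-180.0, 0.0, 129.0]
contact_force: [0.5, -0.1, 0.2]
opening: 0.999
clock: 4.42
eef_pos: [0.411, -0.2784, 0.1226]
eef_rot: [180.0, 0.1, 128.9]
contact_force: [0.7, -0.4, -0.2]
opening: 0.602
[ 0.41101801 -0.27836513  0.12257439] [1.79985481e+02 1.30254164e-01 1.28923370e+02] [ 0.68165999 -0.41739798 -0.20711439] 0.601908349214164
```

View pics/w4.png

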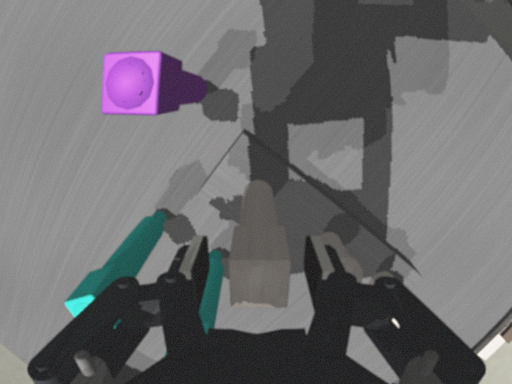

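```bash
python3 -m inch '[{"jaw":0.7,"dx":0,"dy":0,"dz":0,"rx":0,"ry":0,"rz":0},{"jaw":0.9,"dx":0,"dy":0,"dz":0,"rx":0,"ry":0,"rz":0},{"jaw":0.9,"dx":0,"dy":0,"dz":0,"rx":0,"ry":0,"rz":0},{"jaw":0.9,"dx":0,"dy":0,"dz":0,"rx":0,"ry":0,"rz":0},{"jaw":0.9,"dx":0,"dy":0,"dz":0,"rx":0,"ry":0,"rz":0}]' 60;python3 -m inch '[{"jaw":0.9,"dx":0,"dy":0,"dz":0,"rx":0,"ry":0,"rz":0},{"jaw":0.9,"dx":0,"dy":0,"dz":0,"rx":0,"ry":0,"rz":0},{"jaw":0.9,"dx":0,"dy":0,"dz":-0.003,"rx":0,"ry":0,"rz":0},{"jaw":0.9,"dx":0,"dy":0,"dz":-0.003,"rx":0,"ry":0,"rz":0},{"jaw":0.9,"dx":0,"dy":0,"dz":-0.003,"rx":0,"ry":0,"rz":0}]'
python3 - <<'E'
from h import *
st,p,d,T=shot("w5");print(st["eef_pos"],st["eef_rot"],st["contact_force"],st["ft_torque"],st["opening"])
E
```

```text
clock: 4.88
eef_pos: [0.4109, -0.278, 0.122]
eef_rot: [180.0, 0.1, 128.9]
contact_force: [0.7, 1.4, 5.4]
opening: 0.297
clock: 5.3
eef_pos: [0.4097, -0.2774, 0.1301]
eef_rot: [-180.0, -0.1, 128.9]
contact_force: [0.4, 0.1, -4.5]
opening: 0.29
[ 0.40974374 -0.27740134  0.13011329] [-1.79973771e+02 -6.92972561e-02  1.28908093e+02] [ 0.39477338  0.09872201 -4.5444512 ] [0.0122134  0.02260294 0.03412382] 0.289565906678138
```

View pics/w5.png

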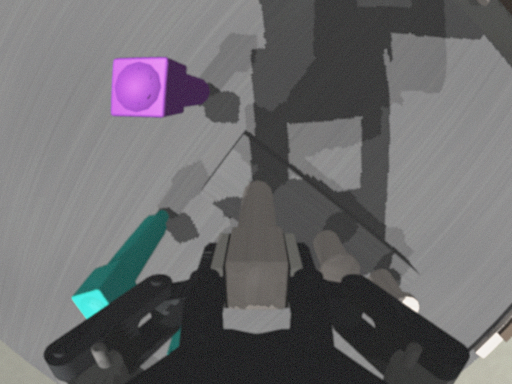

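```bash
python3 -m inch '[{"jaw":0.9,"dx":0,"dy":0,"dz":-0.02,"rx":0,"ry":0,"rz":0},{"jaw":0.9,"dx":0,"dy":0,"dz":-0.02,"rx":0,"ry":0,"rz":0},{"jaw":0.9,"dx":0,"dy":0,"dz":-0.02,"rx":0,"ry":0,"rz":0},{"jaw":0.9,"dx":0,"dy":0,"dz":-0.02,"rx":0,"ry":0,"rz":0},{"jaw":0.9,"dx":0,"dy":0,"dz":-0.02,"rx":0,"ry":0,"rz":0}]'; python3 -m inch '[{"jaw":0.9,"dx":0.0135,"dy":0.0188,"dz":0,"rx":0,"ry":0,"rz":0},{"jaw":0.9,"dx":0.0135,"dy":0.0188,"dz":0,"rx":0,"ry":0,"rz":0},{"jaw":0.9,"dx":0.0135,"dy":0.0188,"dz":0,"rx":0,"ry":0,"rz":0},{"jaw":0.9,"dx":0.0135,"dy":0.0188,"dz":0,"rx":0,"ry":0,"rz":0},{"jaw":0.9,"dx":0.0135,"dy":0.0188,"dz":0,"rx":0,"ry":0,"rz":0}]'
python3 - <<'E'
from h import *
st,p,d,T=shot("w6");print(st["eef_pos"],st["eef_rot"],st["contact_force"],st["ft_torque"],st["opening"])
E
```

```text
clock: 5.77
eef_pos: [0.4096, -0.2773, 0.2309]
eef_rot: [-180.0, -0.1, 128.9]
contact_force: [-0.1, 0.2, -5.5]
opening: 0.299
clock: 6.18
eef_pos: [0.4405, -0.165, 0.2301]
eef_rot: [-180.0, -0.1, 128.9]
contact_force: [0.3, 0.5, -4.2]
opening: 0.292
[ 0.44054414 -0.16496214  0.23005562] [-1.79966573e+02 -5.08637570e-02  1.28882699e+02] [ 0.33689753  0.5032504  -4.24733277] [ 0.01753696 -0.00854436  0.00020239] 0.2921978459848283
```

View pics/w6.png

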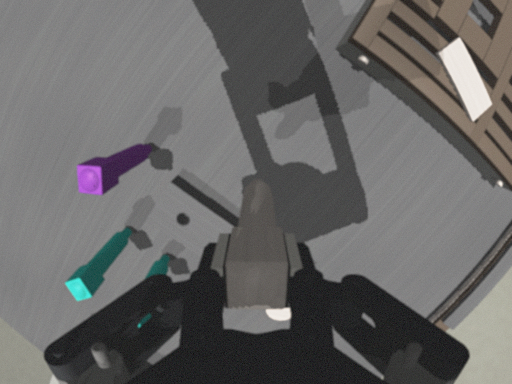

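```bash
python3 -m inch '[{"jaw":0.9,"dx":0.0135,"dy":0.0188,"dz":0,"rx":0,"ry":0,"rz":0},{"jaw":0.9,"dx":0.0135,"dy":0.0188,"dz":0,"rx":0,"ry":0,"rz":0},{"jaw":0.9,"dx":0.0135,"dy":0.0188,"dz":0,"rx":0,"ry":0,"rz":0},{"jaw":0.9,"dx":0.0135,"dy":0.0188,"dz":0,"rx":0,"ry":0,"rz":0},{"jaw":0.9,"dx":0.0135,"dy":0.0188,"dz":0,"rx":0,"ry":0,"rz":0}]'; python3 -m inch '[{"jaw":0.9,"dx":0.0135,"dy":0.0188,"dz":0,"rx":0,"ry":0,"rz":0},{"jaw":0.9,"dx":0.0135,"dy":0.0188,"dz":0,"rx":0,"ry":0,"rz":0},{"jaw":0.9,"dx":0.0135,"dy":0.0188,"dz":0,"rx":0,"ry":0,"rz":0},{"jaw":0.9,"dx":0.0135,"dy":0.0188,"dz":0,"rx":0,"ry":0,"rz":0},{"jaw":0.9,"dx":0.0135,"dy":0.0188,"dz":0,"rx":0,"ry":0,"rz":0}]';  python3 -m inch '[{"jaw":0.9,"dx":0.0135,"dy":0.0188,"dz":0,"rx":0,"ry":0,"rz":0},{"jaw":0.9,"dx":0.0135,"dy":0.0188,"dz":0,"rx":0,"ry":0,"rz":0},{"jaw":0.9,"dx":0.0135,"dy":0.0188,"dz":0,"rx":0,"ry":0,"rz":0},{"jaw":0.9,"dx":0.0135,"dy":0.0188,"dz":0,"rx":0,"ry":0,"rz":0},{"jaw":0.9,"dx":0.0135,"dy":0.0188,"dz":0,"rx":0,"ry":0,"rz":0}]';  python3 -m inch '[{"jaw":0.9,"dx":0,"dy":0,"dz":0,"rx":0,"ry":0,"rz":0},{"jaw":0.9,"dx":0,"dy":0,"dz":0,"rx":0,"ry":0,"rz":0},{"jaw":0.9,"dx":0,"dy":0,"dz":0,"rx":0,"ry":0,"rz":0},{"jaw":0.9,"dx":0,"dy":0,"dz":0,"rx":0,"ry":0,"rz":0},{"jaw":0.9,"dx":0,"dy":0,"dz":0,"rx":0,"ry":0,"rz":0}]'
python3 - <<'E'
from h import *
import cv2
st,p,d,T=shot("w7");print(st["eef_pos"],st["eef_rot"],st["contact_force"],st["ft_torque"],st["opening"])
e=np.array(st["eef_pos"])
for dz in(.1132,.0872): print(wproj(T,e-[0,0,dz]))
print("bore",wproj(T,[.533,.1705,.03]))
cv2.imwrite("pics/w7c.png",cv2.resize(p[120:260,180:340,::-1],None,fx=4.2,fy=4.2,interpolation=cv2.INTER_CUBIC))
p,d=__import__("station").capture("scene");cv2.imwrite("pics/s7.png",cv2.resize(p[100:240,220:420,::-1],None,fx=4,fy=4,interpolation=cv2.INTER_CUBIC))
E
```

```text
clock: 6.65
eef_pos: [0.4713, -0.0536, 0.23]
eef_rot: [-179.9, -0.0, 128.9]
contact_force: [1.3, -0.1, -4.3]
opening: 0.297
clock: 7.07
eef_pos: [0.5021, 0.0579, 0.23]
eef_rot: [-179.9, -0.0, 128.9]
contact_force: [0.8, -0.2, -4.3]
opening: 0.295
clock: 7.48
eef_pos: [0.5329, 0.1694, 0.2298]
eef_rot: [-179.9, -0.0, 128.9]
contact_force: [0.1, 0.5, -4.7]
opening: 0.293
clock: 7.9
eef_pos: [0.5329, 0.1675, 0.2301]
eef_rot: [-179.9, -0.0, 128.8]
contact_force: [0.7, -0.5, -3.7]
opening: 0.295
[0.53289877 0.16752303 0.23012456] [-1.79948709e+02 -4.16993416e-03  1.28845531e+02] [ 0.68134759 -0.45019061 -3.72010299] [ 0.01965191  0.03820128 -0.0028008 ] 0.29450094213182676
(np.float64(257.7387938729684), np.float64(186.09359219114745))
(np.float64(257.8482346126779), np.float64(195.38507891490613))
bore (np.float64(259.1347441380561), np.float64(162.76928641372876))
```

View pics/w7c.png

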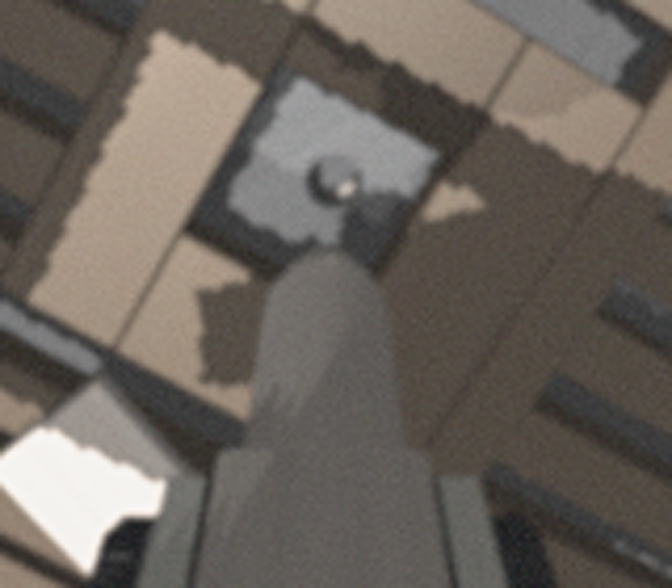

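View pics/s7.png

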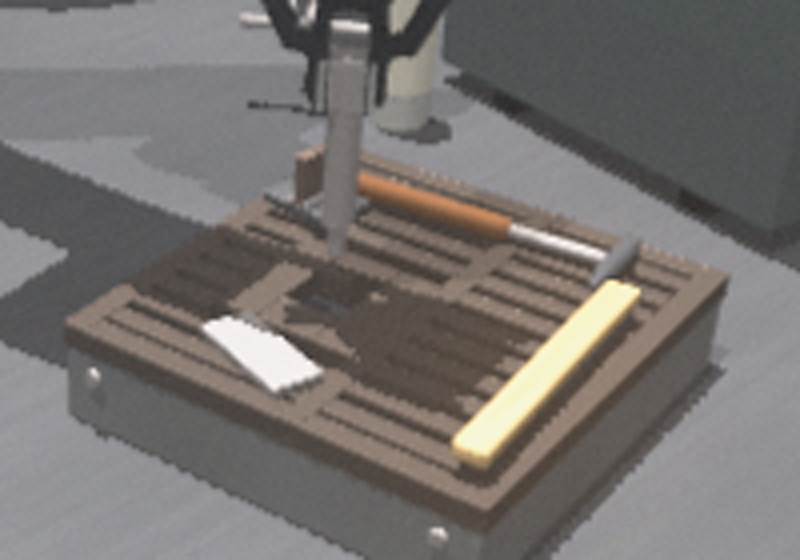

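The post hangs straight: the foot edge is near (258.5,179.5) and I predicted its centre at (257.7,186). The bore is at (259.8,162.4) against a predicted (259.1,162.8).

```bash
python3 - <<'E'
from h import *
z=np.load("pics/w7.npz");T=z["T"];H=np.array(calibration("wrist")["hand_eye"]);E=T@np.linalg.inv(H)
for uv in [(259.8,162.4),(259.3,162)]:
  b=wpix2z(T,*uv,.03);print(b.round(4),"tool delta",(E[:3,:3].T@(b-E[:3,3])).round(4))
b=np.array([.533,.1704,.03]);print((E[:3,:3].T@(b-E[:3,3])).round(4))
E
python3 -m inch '[{"jaw":0.9,"dx":0,"dy":0,"dz":0.01,"rx":0,"ry":0,"rz":0},{"jaw":0.9,"dx":0,"dy":0,"dz":0.01,"rx":0,"ry":0,"rz":0},{"jaw":0.9,"dx":0,"dy":0,"dz":0.0,"rx":0,"ry":0,"rz":0},{"jaw":0.9,"dx":0,"dy":0,"dz":0,"rx":0,"ry":0,"rz":0},{"jaw":0.9,"dx":0,"dy":0,"dz":0,"rx":0,"ry":0,"rz":0}]'
python3 - <<'E'
from h import *
from station import sense,capture
l=[]
for i in range(4): l.append(np.r_[sense()["eef_pos"],sense()["contact_force"]]);capture("wrist")
print(np.array(l).round(4))
E
```

```text
[0.5333 0.1713 0.03  ] tool delta [0.0027 0.0029 0.2001]
[0.5326 0.1713 0.03  ] tool delta [0.0032 0.0023 0.2001]
[0.0022 0.0021 0.2001]
clock: 8.42
eef_pos: [0.5331, 0.1684, 0.2099]
eef_rot: [-180.0, -0.0, 128.9]
contact_force: [0.3, 0.1, -4.7]
opening: 0.293
[[ 0.5331  0.1684  0.2099  0.2894  0.0518 -4.6807]
 [ 0.5334  0.1686  0.2102  0.1017  0.1805 -4.2202]
 [ 0.5336  0.1686  0.2105  0.1456 -0.4295 -4.4866]
 [ 0.5336  0.1686  0.2106 -0.2847  0.3415 -4.2319]]
```

```bash
python3 -m inch '[{"jaw":0.9,"dx":0.0023,"dy":0.0018,"dz":0.0,"rx":0,"ry":0,"rz":0},{"jaw":0.9,"dx":0,"dy":0,"dz":0.015,"rx":0,"ry":0,"rz":0},{"jaw":0.9,"dx":0,"dy":0,"dz":0.015,"rx":0,"ry":0,"rz":0},{"jaw":0.9,"dx":0,"dy":0,"dz":0.015,"rx":0,"ry":0,"rz":0},{"jaw":0.9,"dx":0,"dy":0,"dz":0.015,"rx":0,"ry":0,"rz":0}]'; python3 -m inch '[{"jaw":0.9,"dx":0,"dy":0,"dz":0,"rx":0,"ry":0,"rz":0},{"jaw":0.9,"dx":0,"dy":0,"dz":0,"rx":0,"ry":0,"rz":0},{"jaw":0.9,"dx":0,"dy":0,"dz":0.0,"rx":0,"ry":0,"rz":0},{"jaw":0.9,"dx":0,"dy":0,"dz":0,"rx":0,"ry":0,"rz":0},{"jaw":0.9,"dx":0,"dy":0,"dz":0,"rx":0,"ry":0,"rz":0}]'
```

```text
clock: 9.03
eef_pos: [0.5336, 0.1718, 0.1501]
eef_rot: [179.9, 0.0, 128.9]
contact_force: [-0.7, 0.9, -3.7]
opening: 0.296
clock: 9.45
eef_pos: [0.5341, 0.1716, 0.1514]
eef_rot: [179.9, 0.1, 128.9]
contact_force: [0.0, 0.6, -4.5]
opening: 0.298
```

```bash
python3 -m inch '[{"jaw":0.9,"dx":0,"dy":0,"dz":0.0013,"rx":0,"ry":0,"rz":0},{"jaw":0.9,"dx":0,"dy":0,"dz":0.0013,"rx":0,"ry":0,"rz":0},{"jaw":0.9,"dx":0,"dy":0,"dz":0.0013,"rx":0,"ry":0,"rz":0},{"jaw":0.9,"dx":0,"dy":0,"dz":0.0013,"rx":0,"ry":0,"rz":0},{"jaw":0.9,"dx":0,"dy":0,"dz":0.0013,"rx":0,"ry":0,"rz":0}]'; python3 -m inch '[{"jaw":0.9,"dx":0,"dy":0,"dz":0.001,"rx":0,"ry":0,"rz":0},{"jaw":0.9,"dx":0,"dy":0,"dz":0.0005,"rx":0,"ry":0,"rz":0},{"jaw":0.9,"dx":0,"dy":0,"dz":0.0005,"rx":0,"ry":0,"rz":0},{"jaw":0.9,"dx":0,"dy":0,"dz":0,"rx":0,"ry":0,"rz":0},{"jaw":0.9,"dx":0,"dy":0,"dz":0,"rx":0,"ry":0,"rz":0}]'
```

```text
clock: 9.87
eef_pos: [0.5332, 0.1714, 0.1436]
eef_rot: [-180.0, -0.0, 128.9]
contact_force: [-0.8, 0.0, -4.3]
opening: 0.297
clock: 10.28
eef_pos: [0.5333, 0.1714, 0.1418]
eef_rot: [-180.0, 0.0, 128.9]
contact_force: [0.9, -0.3, -4.6]
opening: 0.298
```

```bash
python3 -m inch '[{"jaw":0.9,"dx":0,"dy":0,"dz":0.0007,"rx":0,"ry":0,"rz":0},{"jaw":0.9,"dx":0,"dy":0,"dz":0.0007,"rx":0,"ry":0,"rz":0},{"jaw":0.9,"dx":0,"dy":0,"dz":0.0007,"rx":0,"ry":0,"rz":0},{"jaw":0.9,"dx":0,"dy":0,"dz":0,"rx":0,"ry":0,"rz":0},{"jaw":0.9,"dx":0,"dy":0,"dz":0,"rx":0,"ry":0,"rz":0}]'; python3 -m inch '[{"jaw":0.9,"dx":0,"dy":0,"dz":0.0007,"rx":0,"ry":0,"rz":0},{"jaw":0.9,"dx":0,"dy":0,"dz":0.0007,"rx":0,"ry":0,"rz":0},{"jaw":0.9,"dx":0,"dy":0,"dz":0.0007,"rx":0,"ry":0,"rz":0},{"jaw":0.9,"dx":0,"dy":0,"dz":0,"rx":0,"ry":0,"rz":0},{"jaw":0.9,"dx":0,"dy":0,"dz":0,"rx":0,"ry":0,"rz":0}]'
python3 - <<'E'
from station import sense
s=sense();print(s["eef_pos"],s["contact_force"],s["ft_torque"])
E
```

```text
clock: 10.7
eef_pos: [0.5335, 0.1712, 0.1396]
eef_rot: [-180.0, 0.0, 128.9]
contact_force: [1.3, -1.6, -4.1]
opening: 0.298
clock: 11.12
eef_pos: [0.5334, 0.1713, 0.1375]
eef_rot: [-180.0, 0.0, 128.9]
contact_force: [1.8, -2.1, -3.5]
opening: 0.301
[0.53341714 0.17130911 0.13753384] [ 1.8311121  -2.13113767 -3.54264377] [-0.70100512 -0.40201044 -0.02257944]
```

The spigot is in the bore: the foot is about 6 mm below the socket's top, with a light side load. I'll relieve that load and keep sinking.

```bash
python3 -m inch '[{"jaw":0.9,"dx":-0.0005,"dy":0,"dz":0,"rx":0,"ry":0,"rz":0},{"jaw":0.9,"dx":-0.0005,"dy":0,"dz":0.0007,"rx":0,"ry":0,"rz":0},{"jaw":0.9,"dx":0,"dy":0,"dz":0.0007,"rx":0,"ry":0,"rz":0},{"jaw":0.9,"dx":0,"dy":0,"dz":0.0007,"rx":0,"ry":0,"rz":0},{"jaw":0.9,"dx":0,"dy":0,"dz":0,"rx":0,"ry":0,"rz":0}]'
python3 - <<'E'
from station import sense
s=sense();print(s["eef_pos"],s["contact_force"],s["ft_torque"])
E
```

```text
clock: 11.53
eef_pos: [0.5336, 0.1708, 0.1352]
eef_rot: [-180.0, -0.0, 128.9]
contact_force: [-0.5, -0.1, -4.5]
opening: 0.3
[0.53363828 0.17081144 0.13523351] [-0.5215005  -0.05590433 -4.46012359] [-0.25405397 -0.20818295  0.00231886]
```

```bash
python3 -m inch '[{"jaw":0.9,"dx":-0.0002,"dy":0,"dz":0.001,"rx":0,"ry":0,"rz":0},{"jaw":0.9,"dx":0,"dy":0,"dz":0.001,"rx":0,"ry":0,"rz":0},{"jaw":0.9,"dx":0,"dy":0,"dz":0.001,"rx":0,"ry":0,"rz":0},{"jaw":0.9,"dx":0,"dy":0,"dz":0.001,"rx":0,"ry":0,"rz":0},{"jaw":0.9,"dx":0,"dy":0,"dz":0,"rx":0,"ry":0,"rz":0}]'
python3 - <<'E'
from station import sense
s=sense();print(s["eef_pos"],s["contact_force"],s["ft_torque"])
E
```

```text
clock: 11.95
eef_pos: [0.5337, 0.1706, 0.1312]
eef_rot: [-180.0, -0.0, 128.9]
contact_force: [0.1, 0.8, -4.4]
opening: 0.296
[0.53372687 0.17056513 0.13115306] [ 0.10690067  0.76386149 -4.37218519] [-0.04332961 -0.02435278  0.00255763]
```

```bash
python3 -m inch '[{"jaw":0.9,"dx":0,"dy":0,"dz":0.001,"rx":0,"ry":0,"rz":0},{"jaw":0.9,"dx":0,"dy":0,"dz":0.001,"rx":0,"ry":0,"rz":0},{"jaw":0.9,"dx":0,"dy":0,"dz":0.001,"rx":0,"ry":0,"rz":0},{"jaw":0.9,"dx":0,"dy":0,"dz":0,"rx":0,"ry":0,"rz":0},{"jaw":0.9,"dx":0,"dy":0,"dz":0,"rx":0,"ry":0,"rz":0}]'; python3 -m inch '[{"jaw":0.9,"dx":0,"dy":0,"dz":0.0007,"rx":0,"ry":0,"rz":0},{"jaw":0.9,"dx":0,"dy":0,"dz":0.0007,"rx":0,"ry":0,"rz":0},{"jaw":0.9,"dx":0,"dy":0,"dz":0.0006,"rx":0,"ry":0,"rz":0},{"jaw":0.9,"dx":0,"dy":0,"dz":0,"rx":0,"ry":0,"rz":0},{"jaw":0.9,"dx":0,"dy":0,"dz":0,"rx":0,"ry":0,"rz":0}]'
python3 - <<'E'
from station import sense
s=sense();print(s["eef_pos"],s["contact_force"],s["ft_torque"])
E
```

```text
clock: 12.37
eef_pos: [0.5339, 0.1705, 0.1284]
eef_rot: [-180.0, -0.0, 128.9]
contact_force: [0.4, 0.3, -4.2]
opening: 0.294
clock: 12.78
eef_pos: [0.534, 0.1705, 0.1264]
eef_rot: [-180.0, -0.0, 128.9]
contact_force: [-0.3, 0.1, -3.8]
opening: 0.299
[0.53397643 0.17048376 0.12641963] [-0.34295567  0.06499897 -3.78554696] [ 0.00922412  0.01127327 -0.01980068]
```

```bash
python3 -m inch '[{"jaw":0.9,"dx":0,"dy":0,"dz":0.0005,"rx":0,"ry":0,"rz":0},{"jaw":0.9,"dx":0,"dy":0,"dz":0.0005,"rx":0,"ry":0,"rz":0},{"jaw":0.9,"dx":0,"dy":0,"dz":0.0005,"rx":0,"ry":0,"rz":0},{"jaw":0.9,"dx":0,"dy":0,"dz":0,"rx":0,"ry":0,"rz":0},{"jaw":0.9,"dx":0,"dy":0,"dz":0,"rx":0,"ry":0,"rz":0}]'; python3 -m inch '[{"jaw":0.9,"dx":0,"dy":0,"dz":0.0005,"rx":0,"ry":0,"rz":0},{"jaw":0.9,"dx":0,"dy":0,"dz":0.0005,"rx":0,"ry":0,"rz":0},{"jaw":0.9,"dx":0,"dy":0,"dz":0.0005,"rx":0,"ry":0,"rz":0},{"jaw":0.9,"dx":0,"dy":0,"dz":0,"rx":0,"ry":0,"rz":0},{"jaw":0.9,"dx":0,"dy":0,"dz":0,"rx":0,"ry":0,"rz":0}]'
python3 - <<'E'
from station import sense
s=sense();print(s["eef_pos"],s["contact_force"],s["ft_torque"])
E
```

```text
clock: 13.2
eef_pos: [0.5338, 0.1705, 0.1249]
eef_rot: [-180.0, -0.0, 128.9]
contact_force: [-1.7, -0.2, -4.7]
opening: 0.297
clock: 13.62
eef_pos: [0.5338, 0.1705, 0.1235]
eef_rot: [-180.0, -0.0, 128.9]
contact_force: [-1.2, 0.2, -3.0]
opening: 0.295
[0.53383009 0.17045177 0.12346585] [-1.15960437  0.22129713 -2.9972665 ] [0.01191515 0.42988328 0.01776759]
```

```bash
python3 -m inch '[{"jaw":0.9,"dx":0.0002,"dy":-0.0003,"dz":0.0005,"rx":0,"ry":0,"rz":0},{"jaw":0.9,"dx":0,"dy":0,"dz":0.0005,"rx":0,"ry":0,"rz":0},{"jaw":0.9,"dx":0,"dy":0,"dz":0.0005,"rx":0,"ry":0,"rz":0},{"jaw":0.9,"dx":0,"dy":0,"dz":0,"rx":0,"ry":0,"rz":0},{"jaw":0.9,"dx":0,"dy":0,"dz":0,"rx":0,"ry":0,"rz":0}]'
python3 - <<'E'
from station import sense
s=sense();print(s["eef_pos"],s["contact_force"],s["ft_torque"])
E
```

```text
clock: 14.03
eef_pos: [0.5336, 0.1703, 0.122]
eef_rot: [-180.0, 0.0, 128.9]
contact_force: [-1.8, -1.0, 0.0]
opening: 0.297
[0.53360556 0.17033922 0.12203145] [-1.78319896 -0.98276756  0.02831845] [-0.14508127  0.5067443   0.03269999]
```

```bash
python3 -m inch '[{"jaw":0.9,"dx":0,"dy":-0.0004,"dz":0.0005,"rx":0,"ry":0,"rz":0},{"jaw":0.9,"dx":0,"dy":0,"dz":0.0005,"rx":0,"ry":0,"rz":0},{"jaw":0.9,"dx":0,"dy":0,"dz":0.0005,"rx":0,"ry":0,"rz":0},{"jaw":0.9,"dx":0,"dy":0,"dz":0,"rx":0,"ry":0,"rz":0},{"jaw":0.9,"dx":0,"dy":0,"dz":0,"rx":0,"ry":0,"rz":0}]'
python3 - <<'E'
from station import sense
s=sense();print(s["eef_pos"],s["contact_force"],s["ft_torque"])
E
```

```text
clock: 14.45
eef_pos: [0.5335, 0.1702, 0.1204]
eef_rot: [180.0, 0.0, 128.9]
contact_force: [0.1, -0.4, -0.0]
opening: 0.295
[0.53349409 0.17016031 0.12040124] [ 0.06694856 -0.37594283 -0.0128989 ] [-0.08593221  0.41924257  0.02249786]
```

```bash
python3 -m inch '[{"jaw":0.9,"dx":0,"dy":0,"dz":0.0005,"rx":0,"ry":0,"rz":0},{"jaw":0.9,"dx":0,"dy":0,"dz":0.0005,"rx":0,"ry":0,"rz":0},{"jaw":0.9,"dx":0,"dy":0,"dz":0.0005,"rx":0,"ry":0,"rz":0},{"jaw":0.9,"dx":0,"dy":0,"dz":0,"rx":0,"ry":0,"rz":0},{"jaw":0.9,"dx":0,"dy":0,"dz":0,"rx":0,"ry":0,"rz":0}]'; python3 -m inch '[{"jaw":0.9,"dx":0,"dy":0,"dz":0.0005,"rx":0,"ry":0,"rz":0},{"jaw":0.9,"dx":0,"dy":0,"dz":0.0005,"rx":0,"ry":0,"rz":0},{"jaw":0.9,"dx":0,"dy":0,"dz":0,"rx":0,"ry":0,"rz":0},{"jaw":0.9,"dx":0,"dy":0,"dz":0,"rx":0,"ry":0,"rz":0},{"jaw":0.9,"dx":0,"dy":0,"dz":0,"rx":0,"ry":0,"rz":0}]'
python3 - <<'E'
from station import sense
s=sense();print(s["eef_pos"],s["contact_force"],s["ft_torque"])
E
```

```text
clock: 14.87
eef_pos: [0.5335, 0.1702, 0.1189]
eef_rot: [180.0, 0.0, 128.9]
contact_force: [-1.6, -1.3, 1.0]
opening: 0.299
clock: 15.28
eef_pos: [0.5334, 0.1702, 0.1179]
eef_rot: [-180.0, 0.0, 128.9]
contact_force: [-1.8, -0.7, 0.1]
opening: 0.293
[0.53340675 0.17021487 0.11787462] [-1.80722544 -0.70596038  0.10936164] [-0.13280264  0.26962918 -0.0360825 ]
```

```bash
python3 -m inch '[{"jaw":0.9,"dx":0,"dy":-0.0002,"dz":0.0005,"rx":0,"ry":0,"rz":0},{"jaw":0.9,"dx":0,"dy":0,"dz":0.0005,"rx":0,"ry":0,"rz":0},{"jaw":0.9,"dx":0,"dy":0,"dz":0,"rx":0,"ry":0,"rz":0},{"jaw":0.9,"dx":0,"dy":0,"dz":0,"rx":0,"ry":0,"rz":0},{"jaw":0.9,"dx":0,"dy":0,"dz":0,"rx":0,"ry":0,"rz":0}]'
python3 - <<'E'
from station import sense
s=sense();print(s["eef_pos"],s["contact_force"],s["ft_torque"])
E
```

```text
clock: 15.7
eef_pos: [0.5334, 0.1701, 0.1171]
eef_rot: [180.0, 0.0, 128.9]
contact_force: [-0.8, -1.1, 2.2]
opening: 0.298
[0.53339351 0.17013824 0.11707838] [-0.83105912 -1.14527402  2.17777475] [-0.09738024  0.30891976 -0.01614128]
```

```bash
python3 -m inch '[{"jaw":0.9,"dx":0,"dy":0,"dz":0.0005,"rx":0,"ry":0,"rz":0},{"jaw":0.9,"dx":0,"dy":0,"dz":0,"rx":0,"ry":0,"rz":0},{"jaw":0.9,"dx":0,"dy":0,"dz":0,"rx":0,"ry":0,"rz":0},{"jaw":0.9,"dx":0,"dy":0,"dz":0,"rx":0,"ry":0,"rz":0},{"jaw":0.9,"dx":0,"dy":0,"dz":0,"rx":0,"ry":0,"rz":0}]'
python3 - <<'E'
from h import *
import cv2
st,p,d,T=shot("w8")
p,d=__import__("station").capture("scene");cv2.imwrite("pics/s8.png",cv2.resize(p[100:240,220:420,::-1],None,fx=4,fy=4,interpolation=cv2.INTER_CUBIC))
E
```

```text
clock: 16.12
eef_pos: [0.5335, 0.1701, 0.1171]
eef_rot: [180.0, 0.0, 128.9]
contact_force: [-1.2, -0.5, 6.4]
opening: 0.301
```

View pics/w8.png

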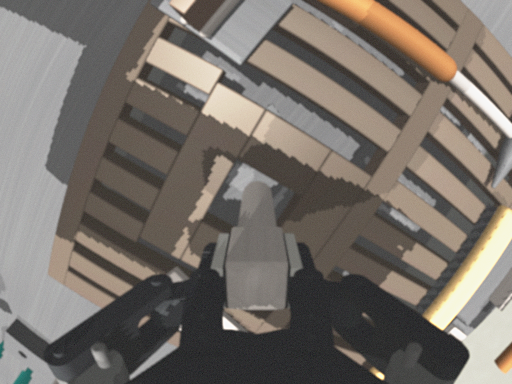

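View pics/s8.png

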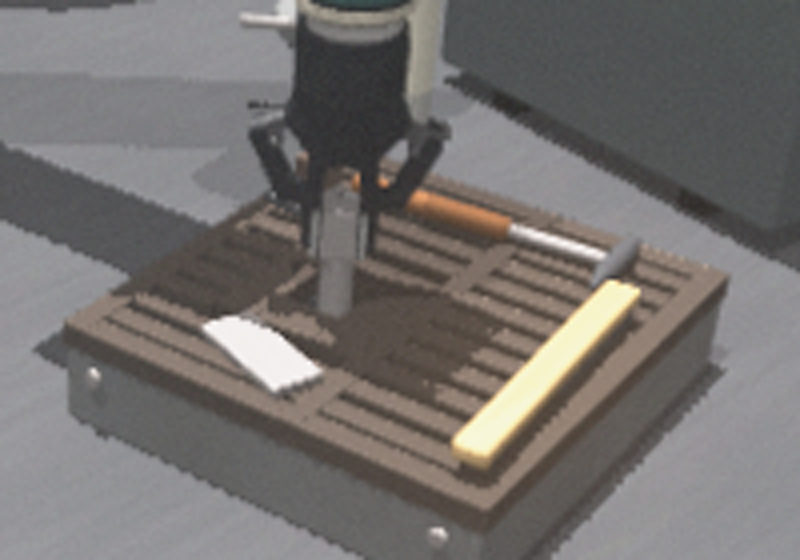

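The height has stopped at 0.117 m, which is the value expected for fully home, and the force is rising. I'll push a little more to confirm it is the shoulder.

```bash
python3 -m inch '[{"jaw":0.9,"dx":0,"dy":0,"dz":0.0005,"rx":0,"ry":0,"rz":0},{"jaw":0.9,"dx":0,"dy":0,"dz":0,"rx":0,"ry":0,"rz":0},{"jaw":0.9,"dx":0,"dy":0,"dz":0,"rx":0,"ry":0,"rz":0},{"jaw":0.9,"dx":0,"dy":0,"dz":0,"rx":0,"ry":0,"rz":0},{"jaw":0.9,"dx":0,"dy":0,"dz":0,"rx":0,"ry":0,"rz":0}]';python3 -m inch '[{"jaw":0.9,"dx":0,"dy":0,"dz":0.0004,"rx":0,"ry":0,"rz":0},{"jaw":0.9,"dx":0,"dy":0,"dz":0,"rx":0,"ry":0,"rz":0},{"jaw":0.9,"dx":0,"dy":0,"dz":0,"rx":0,"ry":0,"rz":0},{"jaw":0.9,"dx":0,"dy":0,"dz":0,"rx":0,"ry":0,"rz":0},{"jaw":0.9,"dx":0,"dy":0,"dz":0,"rx":0,"ry":0,"rz":0}]'
```

```text
clock: 16.63
eef_pos: [0.5336, 0.1701, 0.117]
eef_rot: [180.0, 0.0, 128.9]
contact_force: [-1.9, -1.2, 11.0]
opening: 0.298
clock: 17.05
eef_pos: [0.5336, 0.1701, 0.117]
eef_rot: [179.9, 0.0, 128.9]
contact_force: [-2.6, -1.4, 13.5]
opening: 0.296
```

```bash
python3 -m inch '[{"jaw":0.9,"dx":0,"dy":0,"dz":-0.0006,"rx":0,"ry":0,"rz":0},{"jaw":0.9,"dx":0,"dy":0,"dz":-0.0004,"rx":0,"ry":0,"rz":0},{"jaw":0.9,"dx":0,"dy":0,"dz":0,"rx":0,"ry":0,"rz":0},{"jaw":0.9,"dx":0,"dy":0,"dz":0,"rx":0,"ry":0,"rz":0},{"jaw":0.9,"dx":0,"dy":0,"dz":0,"rx":0,"ry":0,"rz":0}]' 20;python3 -m inch '[{"jaw":0.6,"dx":0,"dy":0,"dz":0,"rx":0,"ry":0,"rz":0},{"jaw":0.4,"dx":0,"dy":0,"dz":0,"rx":0,"ry":0,"rz":0},{"jaw":0.2,"dx":0,"dy":0,"dz":0,"rx":0,"ry":0,"rz":0},{"jaw":0.2,"dx":0,"dy":0,"dz":0,"rx":0,"ry":0,"rz":0},{"jaw":0.2,"dx":0,"dy":0,"dz":0,"rx":0,"ry":0,"rz":0}]'
python3 - <<'E'
from h import *
st,p,d,T=shot("w9");print(st["eef_pos"],st["contact_force"],st["opening"])
E
```

```text
clock: 17.47
eef_pos: [0.5335, 0.1701, 0.1171]
eef_rot: [180.0, 0.0, 128.9]
contact_force: [-1.8, -0.6, 6.6]
opening: 0.296
clock: 17.88
eef_pos: [0.5331, 0.1701, 0.1163]
eef_rot: [-180.0, -0.0, 128.9]
contact_force: [0.8, 0.4, 0.5]
opening: 0.797
[0.53312771 0.17008567 0.11633746] [0.75707042 0.43265479 0.49689439] 0.796660205149778
```

View pics/w9.png

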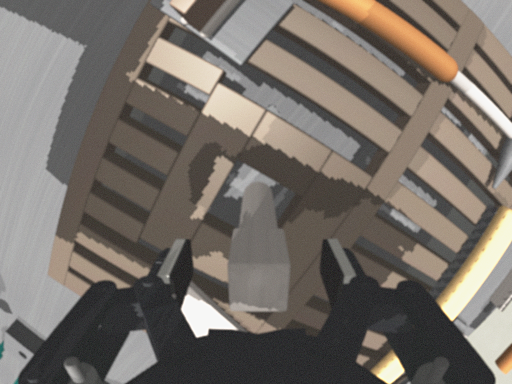

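The pads are clear on both sides of the head, which stays at (258,285). I'll rise straight up and measure the post.

```bash
python3 -m inch '[{"jaw":0,"dx":0,"dy":0,"dz":-0.015,"rx":0,"ry":0,"rz":0},{"jaw":0,"dx":0,"dy":0,"dz":-0.025,"rx":0,"ry":0,"rz":0},{"jaw":0,"dx":0,"dy":0,"dz":-0.03,"rx":0,"ry":0,"rz":0},{"jaw":0,"dx":0,"dy":0,"dz":-0.03,"rx":0,"ry":0,"rz":0},{"jaw":0,"dx":0,"dy":0,"dz":-0.03,"rx":0,"ry":0,"rz":0}]';python3 -m inch '[{"jaw":0,"dx":-0.026,"dy":0,"dz":0,"rx":0,"ry":0,"rz":0},{"jaw":0,"dx":-0.026,"dy":0,"dz":0,"rx":0,"ry":0,"rz":0},{"jaw":0,"dx":-0.026,"dy":0,"dz":0,"rx":0,"ry":0,"rz":0},{"jaw":0,"dx":0,"dy":0,"dz":0,"rx":0,"ry":0,"rz":0},{"jaw":0,"dx":0,"dy":0,"dz":0,"rx":0,"ry":0,"rz":0}]'
python3 - <<'E'
from h import *
import cv2
from station import capture
st,p,d,T=shot("w10");print(st["eef_pos"],st["contact_force"],st["opening"])
u,v=wproj(T,[.5335,.170,.156]);print(u,v);u,v=int(u),int(v)
c=p[max(0,v-50):v+50,u-50:u+50,::-1];print(u-50,max(0,v-50));cv2.imwrite("pics/w10c.png",cv2.resize(c,None,fx=6,fy=6,interpolation=cv2.INTER_CUBIC))
for k in range(-12,13,4): print([wdepth(T,u+j,v+k,d).round(4)[2] for j in range(-12,13,4)])
s,D=capture("scene");cv2.imwrite("pics/s10.png",s[:,:,::-1])
E
```

```text
clock: 18.35
eef_pos: [0.5328, 0.17, 0.2477]
eef_rot: [-180.0, -0.0, 128.9]
contact_force: [1.5, -0.9, 0.4]
opening: 1.0
clock: 18.77
eef_pos: [0.5827, 0.1085, 0.2464]
eef_rot: [-180.0, -0.0, 128.8]
contact_force: [-0.3, 0.7, 0.4]
opening: 0.999
[0.58272782 0.10845985 0.24635117] [-0.33550519  0.73556777  0.35828842] 0.99881770549131
258.0932524302322 97.08272249542486
208 47
[np.float64(0.1545), np.float64(0.1576), np.float64(0.1579), np.float64(0.1576), np.float64(0.1563), np.float64(0.1566), np.float64(0.1563)]
[np.float64(0.155), np.float64(0.1577), np.float64(0.1599), np.float64(0.1585), np.float64(0.1592), np.float64(0.158), np.float64(0.1553)]
[np.float64(0.1578), np.float64(0.1597), np.float64(0.1588), np.float64(0.1596), np.float64(0.1596), np.float64(0.1581), np.float64(0.1567)]
[np.float64(0.1588), np.float64(0.1592), np.float64(0.1588), np.float64(0.1589), np.float64(0.1584), np.float64(0.1582), np.float64(0.1546)]
[np.float64(0.1576), np.float64(0.1582), np.float64(0.1588), np.float64(0.158), np.float64(0.1589), np.float64(0.1584), np.float64(0.1554)]
[np.float64(0.1572), np.float64(0.1578), np.float64(0.1587), np.float64(0.1594), np.float64(0.1578), np.float64(0.1561), np.float64(0.1546)]
[np.float64(0.1547), np.float64(0.1553), np.float64(0.155), np.float64(0.158), np.float64(0.156), np.float64(0.1555), np.float64(0.1564)]
```

View pics/w10c.png

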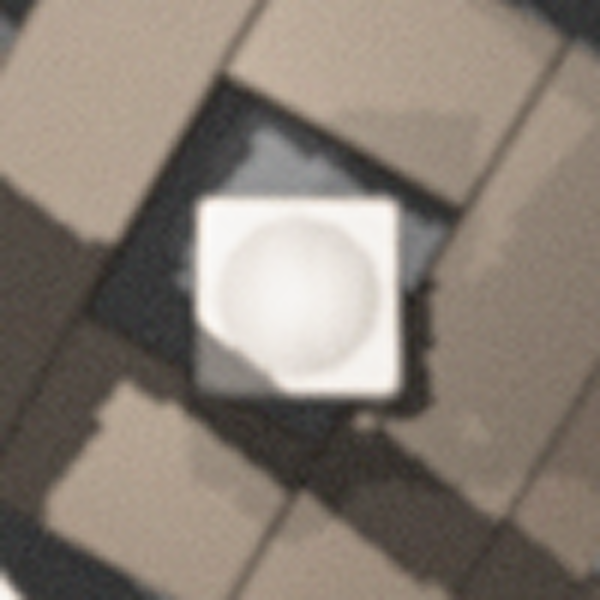

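View pics/s10.png

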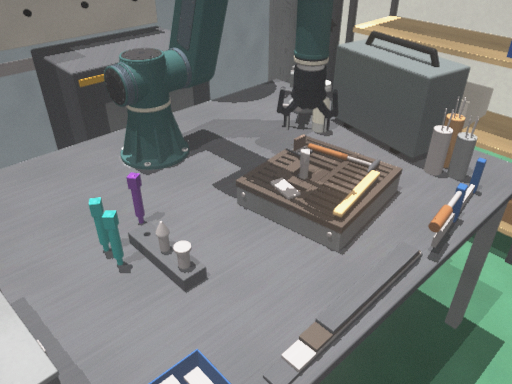

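The crown top measures 0.159 m, which is exactly the nominal fully-home height (0.004 + 0.155). The post stands upright in the opening, and nothing else in the scene has visibly moved. I'm handing the job in.

Run:
```python
from station import env
print(env.job_done())
```

```text
the job is handed in; nothing more can be done
None
```

The stop post is standing in the socket, fully home and released. I handed the job in at about 19 s of the 72 s allowed; no verdict was reported.

- **Pick:** I gripped the grey square-head post across its flats and drew it straight up out of the rack. I left the purple and turquoise look-alikes alone.
- **Finding the bore:** the bore turned out to be visible in the wrist image, so I aimed at it instead of feeling round. The spigot dropped in on the first careful descent. Side loads stayed around 2–3 N, and I eased them with sub-millimetre shifts.
- **Seating:** the post sank past the spring ball and stopped dead at the height expected for fully home. A last push of about 18 N gave no further movement. I then eased off, opened the gripper and rose clear.
- **Last checks:** the crown top measured 0.159 m, the nominal fully-home height. The head looked upright, and its axis was within about 10 mm of the opening's centre. The gripper was clear, and the other posts and grate items looked unmoved in the scene picture.
- **Disagreements:**
  - Before the grasp, the scene camera put the post 7–9 mm further out in x than the top and wrist cameras did. I used the wrist camera's value and the grasp fitted.
  - For the bore, the top camera differed from the wrist camera by about 3.5 mm; the wrist's value was right.

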